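# Test-twist the tea jar caps and set the loose one apart

### The arm

A 7-joint arm with a two-finger parallel gripper is mounted at the origin on the work surface. World frame = base frame: x ahead of the robot, y to its left, z up, the work surface at z = 0. Lengths are in m, angles in rad, forces in N, time in s.
With the tool pointing down it reaches from about 0.35 to 0.9 m from the base axis. Payload 7.2 kg.
Tool frame: the origin (TCP) lies at the very end of the fingers, on their centre line; the grasp point (between the pads) lies behind it (bot.hold_point_z is the z of the grasp point in the tool frame, in m); z points along the fingers, y is the direction in which the jaws open and shut (so a half turn about z gives the same grasp; the last joint's range is limited). The gripper opens to 85 mm and grips with 20 to 120 N. Pads are 22 mm wide; open, the fingers measure 114 mm over their backs; the gripper's body (76 mm by 85 mm) begins 54 mm behind the grasp point. The pads swing forward as they close: fully open they stand 13 mm farther back than shut.
Start: joints at [1.146, 0.411, -0.013, 1.596, 0.006, 1.134, -0.082], TCP at [0.218, -0.586, 0.231] pointing down, gripper open.
Joint ranges: [-2.95, 2.95], [-0.29, 1.99], [-1.47, 1.44], [0.14, 2.54], [-1.03, 4.17], [0.13, 1.85], [-2.86, 2.86]. Speed limits (rad/s): [2.39, 2.39, 3.01, 3.01, 3.14, 3.14, 3.14].

### API

Orientations are given as a unit quaternion [w, x, y, z].
In Python, from workcell import monitor, eyes, workorder, bot gives the robot as it stands. The module is installed in compiled form; this text tells all that it offers.
- The arm moves only by the tool move_arm, never from a script. Its argument "series" is a list of rows, each an object with "grip": the finger opening in mm, from 0 to 85.4; "slide": the shift along the tool's x, y, z in mm, a list of three; "rot": the turn, a rotation vector about the tool's x, y, z in rad, a list of three. A call has 1 to 8 rows; each row is the pose to reach, as a shift and turn from the pose commanded when the call began, along the tool's axes at that moment; what a row does not reach only later rows make up. A row lasts 1/12 s, in which the tool goes at most 41.7 mm and 7.16 degrees, less where a joint would pass 70% of its speed; a pose out of reach is approached as far as the arm can. A call with a gripper value outside its range is refused whole. The fingers move at their own pace and stop on an object; the grip force is fixed at half the most. Time passes only in rows, so rows that repeat a pose let the fingers close. It gives the time, the measured TCP pose, the force and the opening at its end, in the units of the state.
- monitor.get_state(): the state, without advancing time (a new reading comes with each control period).
- eyes.get_image(name): name is "scene" or "top"; returns (picture, depth): 384x512x3 uint8, red, green, blue; 384x512 float32, m along the optical axis (not along the pixel's ray), 0 where there is no reading.
- eyes.camera_model(name): a dict with "fx", "fy", "cx", "cy" (pixels), "k1" (the pictures are not rectified: a ray, as slopes to the right and down, at radius r is drawn at 1 + k1 r^2 times it, then the intrinsics apply), "extrinsics" (4x4, takes a point from camera to world coordinates). Camera axes: x right, y up, looking along -z (the intrinsics and any distortion apply to the point x, -y, -z); pixel columns grow to the right and rows downward; lengths in m; the calibration is good to about 2 mm. A picture is of the moment at which its call begins. camera_model takes no time and is no camera call.
- workorder.finish_job(): hands the job in, once; it reports no verdict.
Trained networks look in the newest picture that a camera, given by its name, has taken for a name from the list of things; names that differ only in an ending like _2 or _b are one class to them, and where a whole thing is asked for, a point or a joint stands for the part that bears it (a point fixed in the world has none). Each returns a list of dicts, best first, with "score" (0 to 1); they miss things now and then, are a little off and sometimes report something else, mostly with a low value. They report only what shows in the picture. A call takes as long as a camera call. They do not tell look-alikes from the thing itself.
- eyes.outline_of(camera, label): "mask" (384x512 bool, what is visible of it) and "bbox" ([left, top, width, height] in pixels, round what is visible of it).
- eyes.place_of(camera, label): "point" ([row, column] in pixels: a listed point, or the origin of a listed thing).
The state is a dict: "clock": time; "q": joint angles; "joint_velocities": joint speeds; "joint_efforts": joint torques, N m; "tool_pos": TCP position; "tool_rot": TCP orientation; "force": force on the tool from outside, world axes, zero at the start; "moment": the same for the moment, N m; "gripper_width": finger opening in m.
Only numpy, scipy, OpenCV 4.12 (cv2) and the standard library are available. Lean on these libraries where they do the work, as an engineer would, in place of code of your own. Each camera call takes 0.05 s, during which the arm holds its last target.

### The job

One of the two white tea sample jars has a loose screw cap: its black stripe is out of line with the black mark on the jar. Where that jar stands, twist its cap clockwise until it is fully home and the marks line up, then stand the jar upright in the ring in the middle of the wooden board and let go. Leave the tight jar standing in its place with its cap shut, and leave the tasting bowl where it is.

Things in the scene. Friction and masses are not known exactly. Their poses are not given: they have to be found in the camera images.
- jar_a: White ceramic tea jar (the two look the same), green band, 84 mm diameter, flat shoulder at height 76 mm, about 0.4 kg, loose. Coaxial round yellow screw cap, 52 mm diameter, from height 80 to 116 mm: pinch it across any diameter, fingertips above the shoulder; it carries the jar. Origin: centre of the jar's underside; z up; x points to the black mark on shoulder and wall.
- cap_a (a joint): Cap of jar_a, angle on its jar, rad. 0 = fully home at a hard stop, its black stripe in line with the jar's mark; positive = unscrewed (counter-clockwise from above); its height stays the same. A loose cap reads 0.8 to 1.2 and turns easily (0.02 N m) while the jar stays still; once home, the jar turns along on the counter. A tight cap reads 0 and the whole jar turns with it.
- jar_b: White ceramic tea jar (the two look the same), green band, 84 mm diameter, flat shoulder at height 76 mm, about 0.4 kg, loose. Coaxial round yellow screw cap, 52 mm diameter, from height 80 to 116 mm: pinch it across any diameter, fingertips above the shoulder; it carries the jar. Origin: centre of the jar's underside; z up; x points to the black mark on shoulder and wall.
- cap_b (a joint): Cap of jar_b, angle on its jar, rad. 0 = fully home at a hard stop, its black stripe in line with the jar's mark; positive = unscrewed (counter-clockwise from above); its height stays the same. A loose cap reads 0.8 to 1.2 and turns easily (0.02 N m) while the jar stays still; once home, the jar turns along on the counter. A tight cap reads 0 and the whole jar turns with it.
- board: Fixed flat square board of light wood, 160 x 160 mm, 12 mm thick, lying on the counter, with a thin dark ring 94 mm in diameter inlaid around its middle (flush). Origin: centre of its underside; its top is 12 mm above the origin; z up; x and y along its sides.
- bowl: Bystander: open white ceramic tasting bowl, 110 mm across the rim, 50 mm high, loose. Origin: centre of its underside; z up.
Things that resemble listed ones, but are neither listed nor needed, are in the scene too. What is shaped like the jar_a but blue is not meant.

How it is judged:
On the way:
1. the loose cap is twisted home (within 0.15 rad) while its jar still stands on the counter within 40 mm of its starting place (value of joint cap_a below 0.15 rad and distance of jar_a from where it was at the start of the episode below 0.04 m and height (world z) of jar_a below 0.005 m), for 0.2 s.
At the end, for the whole second after the job is handed in: The once loose jar stands upright (0.1 rad), still and released on the board, within 35 mm of its centre, cap home (within 0.18 rad); the tight jar stands upright within 30 mm of its start, cap shut (it may have turned on the spot); the bowl is within 30 mm of its start (value of joint each of cap_a, cap_b below 0.18 rad and horizontal distance between jar_a and board below 0.035 m and z of jar_a in the frame of board between 0.007 and 0.017 m and angle between each of jar_a, jar_b's own z axis and vertical below 0.1 rad and linear speed of jar_a below 0.02 m/s and angular speed of jar_a below 0.2 rad/s and distance of each of jar_b, bowl from where it was at the start of the episode below 0.03 m); the robot touches nothing.
It fails at once if a jar is tipped by more than 0.5 rad (angle between any of jar_a, jar_b's own z axis and vertical above 0.5 rad).
It fails at once if the tight jar is moved more than 50 mm from its place (distance of jar_b from where it was at the start of the episode above 0.05 m).
It fails at once if the bowl is moved more than 50 mm from its place (distance of bowl from where it was at the start of the episode above 0.05 m).
It also fails if it takes over 45 s, if anything falls off the work surface, if the arm or the gripper's body presses on something with over 40 N, if the wrist force passes 120 N, or if a joint passes its speed limit or range.

## Working session

There is one attempt and no reset: what is moved stays moved. The work goes in short steps, Python scripts to look and compute and a tool call to move; the robot and the scene stay as the last step left them, time stands still between calls to the robot, and variables do not carry over. Pictures are saved under pics/ and viewed, and the job is handed in when it is done.

Besides the shell and the picture viewer there is one more tool, called after "Call:" as name(argument=value, ...), one argument or row to a line, values as JSON. move_arm: Moves the arm, as the interface text tells. Its arguments: {"type":"object","properties":{"series":{"type":"array"}},"required":["series"]}

```bash
mkdir -p pics
cat > h.py <<'E'
import numpy as np,cv2
from workcell import monitor, eyes, workorder, bot
def ray2world(cam,u,v,z=None,d=None):
    m=eyes.camera_model(cam);K=np.array([[m['fx'],0,m['cx']],[0,m['fy'],m['cy']],[0,0,1]],float)
    p=cv2.undistortPoints(np.array([[[u,v]]],float),K,np.array([m['k1'],0,0,0.]))[0,0]
    T=np.array(m['extrinsics']);r=T[:3,:3]@np.array([p[0],-p[1],-1]);o=T[:3,3]
    t=d if d is not None else (z-o[2])/r[2]
    return o+t*r
def project(cam,P):
    m=eyes.camera_model(cam);T=np.linalg.inv(np.array(m['extrinsics']));c=T[:3,:3]@np.array(P)+T[:3,3]
    x,y=c[0]/-c[2],-c[1]/-c[2];s=1+m['k1']*(x*x+y*y)
    return m['fx']*x*s+m['cx'],m['fy']*y*s+m['cy']
def save(im,name,box=None,s=1):
    if box: im=im[box[1]:box[3],box[0]:box[2]]
    im=cv2.resize(im,None,fx=s,fy=s,interpolation=cv2.INTER_CUBIC)
    cv2.imwrite('pics/'+name,cv2.cvtColor(im,cv2.COLOR_RGB2BGR))
E
python3 - <<'E'
from h import *
print(monitor.get_state(),bot.hold_point_z)
for c in('top','scene'):
    im,d=eyes.get_image(c);save(im,c+'0.png',s=1.5);print(c,eyes.camera_model(c))
    for l in('jar_a','board','bowl'):
        print(c,l,[(round(x['score'],2),np.round(x['point'],1).tolist(),) for x in eyes.place_of(c,l)])
E
```

```text
{'clock': 0.0, 'q': array([ 1.14578693,  0.41192056, -0.01271909,  1.59704894,  0.00559276,
        1.13428742, -0.08221465]), 'joint_velocities': array([ 9.32941713e-04,  6.30546585e-04, -8.84328895e-05,  1.92734116e-06,
       -2.72016629e-03, -7.28674103e-04,  6.72563150e-04]), 'joint_efforts': array([-3.83276520e-04, -6.00635004e+01,  6.82732109e-01, -2.99416995e+01,
        1.40594246e-02,  1.05621951e-02,  1.10432418e-05]), 'tool_pos': array([ 0.21809786, -0.58518275,  0.23043815]), 'tool_rot': array([-7.90335331e-04,  9.84126529e-01,  1.77466365e-01, -1.96420212e-04]), 'force': array([-0.44532584, -0.10653658, -0.04426003]), 'moment': array([-0.00745898, -0.02055083, -0.02211871]), 'gripper_width': 0.08538211612693455} -0.0187
top {'fx': 481.4434225330116, 'fy': 481.4434225330116, 'cx': 258.2714301782856, 'cy': 188.32583909703035, 'k1': -0.06074382908123331, 'extrinsics': array([[-0.02936905,  0.99207922, -0.12213222,  0.43378019],
       [-0.99953959, -0.02821675,  0.0111541 ,  0.01454971],
       [ 0.00761958,  0.12240358,  0.99245116,  1.36564631],
       [ 0.        ,  0. 
[... 161 characters left out ...]
7.5]), (0.67, [188.8, 231.6]), (0.2, [212.1, 364.3])]
top board [(0.62, [212.2, 363.2])]
top bowl [(0.87, [232.9, 271.5])]
scene {'fx': 426.2738301081834, 'fy': 426.2738301081834, 'cx': 249.05769387382273, 'cy': 191.18334168491197, 'k1': -0.1515228858705022, 'extrinsics': array([[ 0.66670687, -0.5958157 ,  0.44777851,  1.00780994],
       [ 0.74529361,  0.53801133, -0.39380357, -0.36951963],
       [-0.00627556,  0.59627801,  0.80275348,  0.80997078],
       [ 0.        ,  0.        ,  0.        ,  1.        ]])}
scene jar_a [(0.89, [169.9, 326.9]), (0.89, [231.9, 319.6]), (0.77, [122.3, 304.5]), (0.57, [194.4, 277.5])]
scene board [(0.57, [264.0, 126.6])]
scene bowl [(0.88, [180.3, 211.1])]
```

View pics/top0.png

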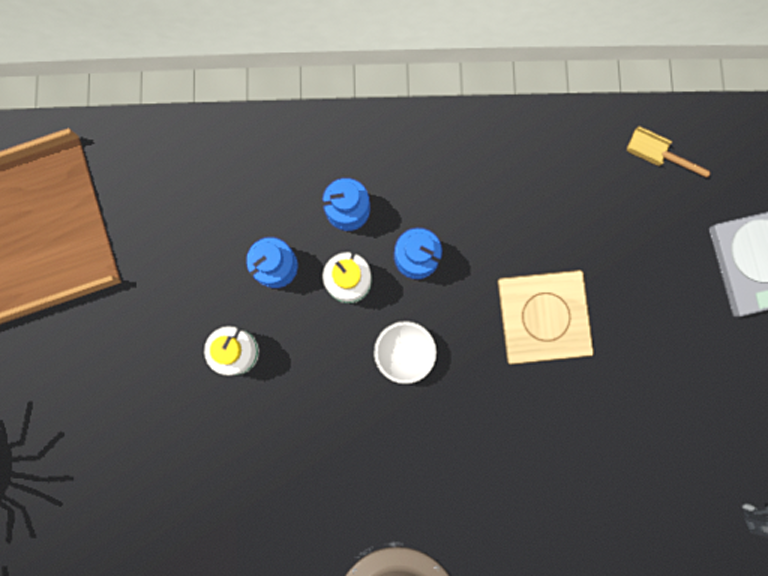

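View pics/scene0.png

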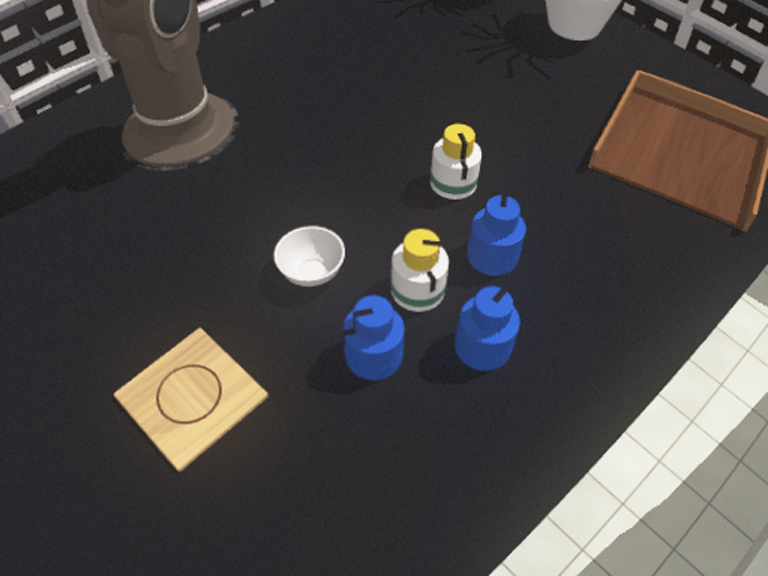

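Run:
```python
from h import *
im,d=eyes.get_image('top');save(im,'top_crop.png',(120,100,310,260),4.2)
```

```text
(no output)
```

View pics/top_crop.png

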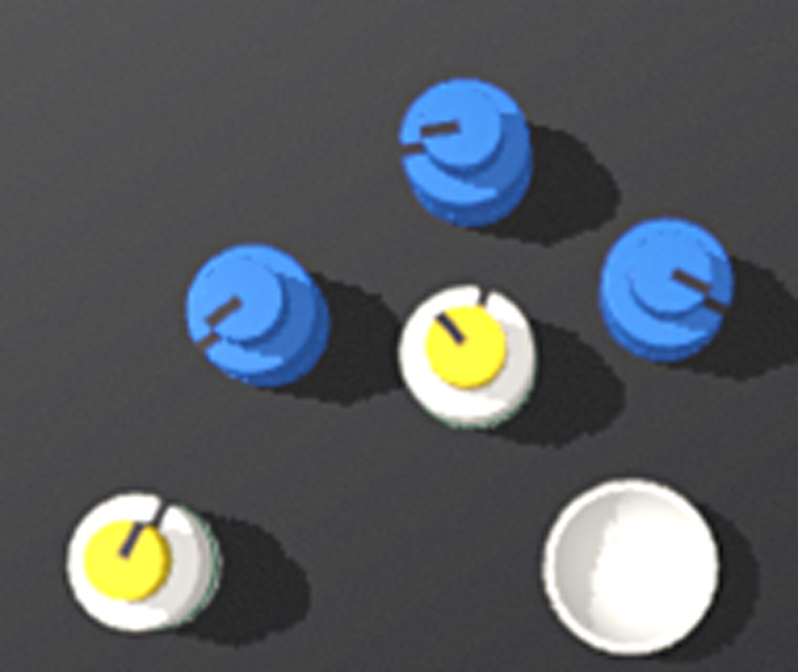

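```bash
cat >> h.py <<'E'
def blobs(im,kind):
    h=cv2.cvtColor(im,cv2.COLOR_RGB2HSV)
    if kind=='yellow': m=cv2.inRange(h,(24,130,90),(34,255,255))
    else: m=cv2.inRange(h,(95,120,120),(125,255,255))
    n,l,s,c=cv2.connectedComponentsWithStats(m)
    return [(s[i],c[i],l==i) for i in range(1,n) if s[i][4]>150]
E
python3 - <<'E'
from h import *
im,d=eyes.get_image('top')
for s,c,m in blobs(im,'yellow'):
    (cx,cy),r=cv2.minEnclosingCircle(np.argwhere(m)[:,::-1].astype(np.float32))
    P=ray2world('top',cx,cy,z=.116);print('cap',(cx,cy),r,P, d[int(cy),int(cx)],ray2world('top',cx,cy,d=d[int(cy),int(cx)]))
for s,c,m in blobs(im,'blue'):
    print('blue',c,s)
    pts=np.argwhere(m&(d>0)); W=np.array([ray2world('top',x,y,d=d[y,x]) for y,x in pts])
    T=W[W[:,2]>.108]; print(len(T),T.mean(0),T.min(0),T.max(0)) if len(T) else 0
b=eyes.outline_of('top','board')[0]
m=b['mask'];c=np.argwhere(m);cx,cy=cv2.moments(m.astype(np.uint8))['m10']/m.sum(),cv2.moments(m.astype(np.uint8))['m01']/m.sum()
print('board',b['bbox'],cx,cy,ray2world('top',cx,cy,z=.012),'ringpx',ray2world('top',546/1.5,317/1.5,z=.012))
cn=cv2.boxPoints(cv2.minAreaRect(c[:,::-1].astype(np.float32)));print([ray2world('top',*p,z=.012).round(3).tolist() for p in cn])
print('bowl',ray2world('top',405/1.5,352/1.5,z=.05))
# stripe/mark dirs for the centre jar
C=ray2world('top',120+465/4.2,100+346/4.2,z=.116)
for n,p,z in(('stripe',(440,320),.116),('mark',(485,297),.076)):
    P=ray2world('top',120+p[0]/4.2,100+p[1]/4.2,z=z);v=P-C;print(n,P,np.arctan2(v[1],v[0]))
im,d=eyes.get_image('scene')
for s,c,m in blobs(im,'yellow'): 
    W=np.array([ray2world('scene',x,y,d=d[y,x]) for y,x in np.argwhere(m&(d>0))]);T=W[W[:,2]>.112];print('scenecap',c,len(T),(T.min(0)+T.max(0))/2,T.max(0)-T.min(0))
E
```

```text
cap (230.8125, 182.25) 9.783895492553711 [0.60563297 0.07191773 0.116     ] 1.2621043 [0.60584325 0.07198793 0.11447089]
cap (150.0, 233.0) 10.198139190673828 [0.47897717 0.28431569 0.116     ] 1.2443606 [0.47903669 0.28467097 0.11435426]
blue [230.80094787 135.71682464] [215 119  31  35 844]
284 [0.74556503 0.07089758 0.1155694 ] [0.72022171 0.04701121 0.10807882] [0.77133996 0.09783223 0.12185441]
blue [277.49635036 168.23600973] [263 152  32  34 822]
281 [ 0.64904055 -0.05617708  0.11559042] [ 0.62401602 -0.08251661  0.10821217] [ 0.67551704 -0.03212835  0.12369066]
blue [181.09601874 174.43325527] [164 158  34  34 854]
282 [0.63970623 0.2111963  0.11561291] [0.61360536 0.18653313 0.10806092] [0.66409148 0.23699046 0.12312123]
board [332.5, 182.9, 61.2, 58.1] 363.12950768265915 211.24709940420195 [ 0.52660089 -0.29535424  0.012     ] ringpx [ 0.52628202 -0.29782167  0.012     ]
[[0.602, -0.209, 0.012], [0.614, -0.375, 0.012], [0.452, -0.381, 0.012], [0.441, -0.218, 0.012]]
bowl [ 0.46767525 -0.02843075  0.05      ]
stripe [0.62212047 0.08742538 0.116     ] 0.7360651891041347
mark [0.64232702 0.06041546 0.076     ] -0.3076587254919077
scenecap [305.61403509  88.30994152] 169 [0.47841749 0.28921329 0.11694851] [0.05011587 0.04680492 0.00785692]
scenecap [279.90842491 161.38095238] 269 [0.60683833 0.07361865 0.11621671] [0.04991472 0.05056568 0.00596507]
```

```bash
cat >> h.py <<'E'
from scipy.spatial.transform import Rotation as R
def to(x,y,z):
    s=monitor.get_state();q=s['tool_rot'];r=R.from_quat([q[1],q[2],q[3],q[0]])
    d=np.array([x,y,z])-s['tool_pos'];X=r.as_matrix()
    # also correction to make tool vertical
    t=np.cross(X[:,2],[0,0,-1])
    print('t',s['clock'],'pos',s['tool_pos'].round(4),'slide',(r.inv().apply(d)*1000).round(1),'tiltfix',r.inv().apply(t).round(4),'yaw_x',np.arctan2(X[1,0],X[0,0]).round(3),'q',s['q'].round(3),'w',s['gripper_width'].round(4),'F',s['force'].round(1),'M',s['moment'].round(2))
E
python3 - <<'E'
from h import *
to(.606,.0725,.2)
E
```

```text
Traceback (most recent call last):
  File "h.py", line 29, in to
    print('t',s['clock'],'pos',s['tool_pos'].round(4),'slide',(r.inv().apply(d)*1000).round(1),'tiltfix',r.inv().apply(t).round(4),'yaw_x',np.arctan2(X[1,0],X[0,0]).round(3),'q',s['q'].round(3),'w',s['gripper_width'].round(4),'F',s['force'].round(1),'M',s['moment'].round(2))
                                                                                                                                                                                                      ^^^^^^^^^^^^^^^^^^^^^^^^
AttributeError: 'float' object has no attribute 'round'
```

```bash
sed -i "s/s\['gripper_width'\].round(4)/round(s['gripper_width'],4)/" h.py
python3 - <<'E'
from h import *
to(.606,.0725,.2)
E
```

```text
t 0.6 pos [ 0.2183 -0.5856  0.2313] slide [ 593.1 -481.2   31.3] tiltfix [ 0. -0.  0.] yaw_x 0.357 q [ 1.146  0.411 -0.013  1.596  0.006  1.134 -0.082] w 0.0856 F [ 0.1 -0.6 -0.8] M [-0.06  0.01  0.01]
```

Call:
move_arm(
  series=[
    {"grip": 85, "slide": [296, -240, 15], "rot": [0, 0, 0]},
    {"grip": 85, "slide": [296, -240, 15], "rot": [0, 0, 0]},
    {"grip": 85, "slide": [296, -240, 15], "rot": [0, 0, 0]},
    {"grip": 85, "slide": [296, -240, 15], "rot": [0, 0, 0]},
    {"grip": 85, "slide": [296, -240, 15], "rot": [0, 0, 0]},
    {"grip": 85, "slide": [296, -240, 15], "rot": [0, 0, 0]},
    {"grip": 85, "slide": [296, -240, 15], "rot": [0, 0, 0]},
    {"grip": 85, "slide": [296, -240, 15], "rot": [0, 0, 0]},
  ],
)

```text
clock: 1.27
tool_pos: [0.3881, -0.297, 0.2185]
tool_rot: [0.0, 0.984, 0.177, 0.0]
force: [0.4, -1.1, -0.3]
gripper_width: 0.0851
```

Run:
```python
from h import *
to(.606,.0725,.2)
```

```text
t 1.2667 pos [ 0.3881 -0.297   0.2185] slide [ 333.1 -270.2   18.4] tiltfix [ 0.0009 -0.0004 -0.    ] yaw_x 0.357 q [ 0.717  0.201 -0.188  1.925  0.044  1.018 -0.704] w 0.0851 F [ 0.4 -1.1 -0.3] M [-0.02 -0.04  0.  ]
```

Call:
move_arm(
  series=[
    {"grip": 85, "slide": [250, -200, 18], "rot": [0, 0, -0.9]},
    {"grip": 85, "slide": [250, -200, 18], "rot": [0, 0, -0.9]},
    {"grip": 85, "slide": [250, -200, 18], "rot": [0, 0, -0.9]},
    {"grip": 85, "slide": [250, -200, 18], "rot": [0, 0, -0.9]},
    {"grip": 85, "slide": [250, -200, 18], "rot": [0, 0, -0.9]},
    {"grip": 85, "slide": [250, -200, 18], "rot": [0, 0, -0.9]},
    {"grip": 85, "slide": [250, -200, 18], "rot": [0, 0, -0.9]},
    {"grip": 85, "slide": [250, -200, 18], "rot": [0, 0, -0.9]},
  ],
)

```text
clock: 1.93
tool_pos: [0.5533, -0.0199, 0.2004]
tool_rot: [-0.0, 0.806, 0.592, 0.001]
force: [-0.4, -0.2, 0.1]
gripper_width: 0.0851
```

Run:
```python
from h import *
to(.606,.0725,.2)
```

```text
t 1.9333 pos [ 0.5533 -0.0199  0.2004] slide [104.   22.6   0.6] tiltfix [ 0.0008 -0.0018  0.    ] yaw_x 1.267 q [ 0.33   0.363 -0.484  1.785  0.191  1.039 -0.529] w 0.0851 F [-0.4 -0.2  0.1] M [-0.01  0.01  0.01]
```

Call:
move_arm(
  series=[
    {"grip": 85, "slide": [104, 22.6, 0], "rot": [0, 0, 0]},
    {"grip": 85, "slide": [104, 22.6, 0], "rot": [0, 0, 0]},
    {"grip": 85, "slide": [104, 22.6, 0], "rot": [0, 0, 0]},
    {"grip": 85, "slide": [104, 22.6, 0], "rot": [0, 0, 0]},
    {"grip": 85, "slide": [104, 22.6, 0], "rot": [0, 0, 0]},
    {"grip": 85, "slide": [104, 22.6, 0], "rot": [0, 0, 0]},
  ],
)

```text
clock: 2.43
tool_pos: [0.6051, 0.0669, 0.1999]
tool_rot: [0.0, 0.809, 0.588, -0.001]
force: [-0.6, -0.5, 0.5]
gripper_width: 0.0852
```

Run:
```python
from h import *
im,d=eyes.get_image('top');save(im,'top1.png',(120,80,310,240),4.2)
to(.606,.0725,.086)
```

```text
t 2.4833 pos [0.6051 0.0662 0.2   ] slide [  6.4  -1.1 114. ] tiltfix [-0.0001  0.0013 -0.    ] yaw_x 1.255 q [ 0.164  0.458 -0.485  1.649  0.236  1.094 -0.704] w 0.0852 F [ 0.5 -1.   0.1] M [ 0.01 -0.05  0.01]
```

View pics/top1.png

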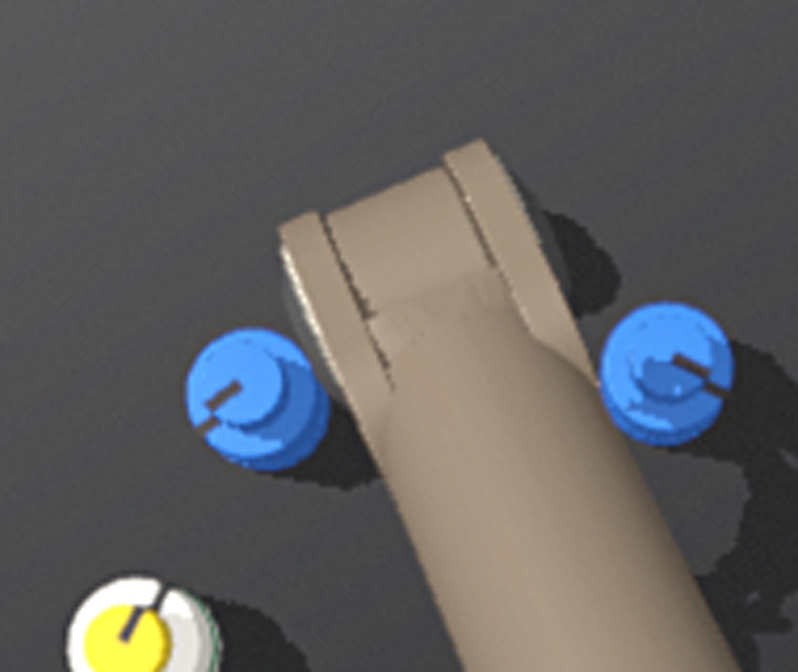

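Call:
move_arm(
  series=[
    {"grip": 85, "slide": [6, -1, 40], "rot": [0, 0, 0]},
    {"grip": 85, "slide": [6, -1, 70], "rot": [0, 0, 0]},
    {"grip": 85, "slide": [6, -1, 90], "rot": [0, 0, 0]},
    {"grip": 85, "slide": [6, -1, 105], "rot": [0, 0, 0]},
    {"grip": 85, "slide": [6, -1, 116], "rot": [0, 0, 0]},
    {"grip": 85, "slide": [6, -1, 117], "rot": [0, 0, 0]},
    {"grip": 85, "slide": [6, -1, 117], "rot": [0, 0, 0]},
  ],
)

```text
clock: 3.07
tool_pos: [0.6063, 0.0729, 0.0832]
tool_rot: [0.0, 0.809, 0.587, -0.0]
force: [0.4, -0.5, 1.1]
gripper_width: 0.0852
```

Run:
```python
from h import *
im,d=eyes.get_image('scene');save(im,'scene2.png',(220,70,400,250),3.3)
to(.606,.0725,.083)
```

```text
t 3.1167 pos [0.6068 0.0733 0.084 ] slide [-1.  -0.5  1. ] tiltfix [ 0.001  -0.0002  0.    ] yaw_x 1.256 q [ 0.12   0.588 -0.445  1.747  0.316  0.877 -0.779] w 0.0848 F [-0.5 -0.3  0.2] M [ 0.02 -0.05 -0.01]
```

View pics/scene2.png

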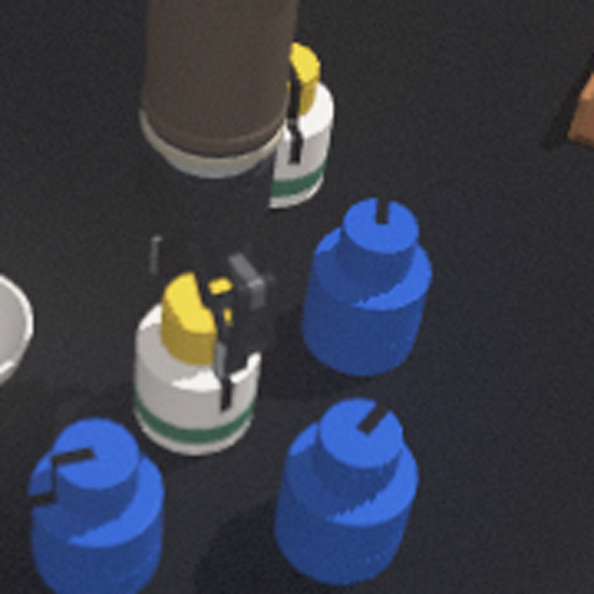

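Call:
move_arm(
  series=[
    {"grip": 45, "slide": [-0.5, 0, 0], "rot": [0, 0, 0]},
    {"grip": 45, "slide": [-0.5, 0, 0], "rot": [0, 0, 0]},
    {"grip": 45, "slide": [-0.5, 0, 0], "rot": [0, 0, 0]},
    {"grip": 45, "slide": [-0.5, 0, 0], "rot": [0, 0, 0]},
    {"grip": 45, "slide": [-0.5, 0, 0], "rot": [0, 0, 0]},
    {"grip": 45, "slide": [-0.5, 0, 0], "rot": [0, 0, 0]},
  ],
)

```text
clock: 3.62
tool_pos: [0.6073, 0.0734, 0.0844]
tool_rot: [0.001, 0.809, 0.588, 0.001]
force: [1.6, -2.2, 6.9]
gripper_width: 0.0508
```

Run:
```python
from h import *
to(.606,.0725,.083)
```

```text
t 3.6167 pos [0.6073 0.0734 0.0844] slide [-1.2 -1.   1.4] tiltfix [ 0.0024 -0.0007 -0.    ] yaw_x 1.257 q [ 0.12   0.587 -0.445  1.747  0.317  0.876 -0.779] w 0.0508 F [ 1.6 -2.2  6.9] M [-0.2   0.14 -0.05]
```

Call:
move_arm(
  series=[
    {"grip": 45, "slide": [0, 0, 0], "rot": [0, 0, 0.1]},
    {"grip": 45, "slide": [0, 0, 0], "rot": [0, 0, 0.2]},
    {"grip": 45, "slide": [0, 0, 0], "rot": [0, 0, 0.3]},
    {"grip": 45, "slide": [0, 0, 0], "rot": [0, 0, 0.4]},
    {"grip": 45, "slide": [0, 0, 0], "rot": [0, 0, 0.5]},
    {"grip": 45, "slide": [0, 0, 0], "rot": [0, 0, 0.6]},
    {"grip": 45, "slide": [0, 0, 0], "rot": [0, 0, 0.7]},
    {"grip": 45, "slide": [0, 0, 0], "rot": [0, 0, 0.8]},
  ],
)

```text
clock: 4.28
tool_pos: [0.607, 0.0737, 0.0843]
tool_rot: [0.0, 0.975, 0.224, 0.001]
force: [0.5, -1.0, 6.7]
gripper_width: 0.0507
```

Run:
```python
from h import *
im,d=eyes.get_image('scene');save(im,'scene3.png',(220,70,400,250),3.3)
to(.606,.0725,.083)
```

```text
t 4.3333 pos [0.607  0.0737 0.0844] slide [-1.5  0.7  1.4] tiltfix [ 0.0006 -0.0021  0.    ] yaw_x 0.444 q [-0.021  0.558 -0.247  1.758  0.174  0.845 -1.474] w 0.0507 F [ 0.5 -1.6  5.7] M [ 0.01 -0.02  0.  ]
```

View pics/scene3.png

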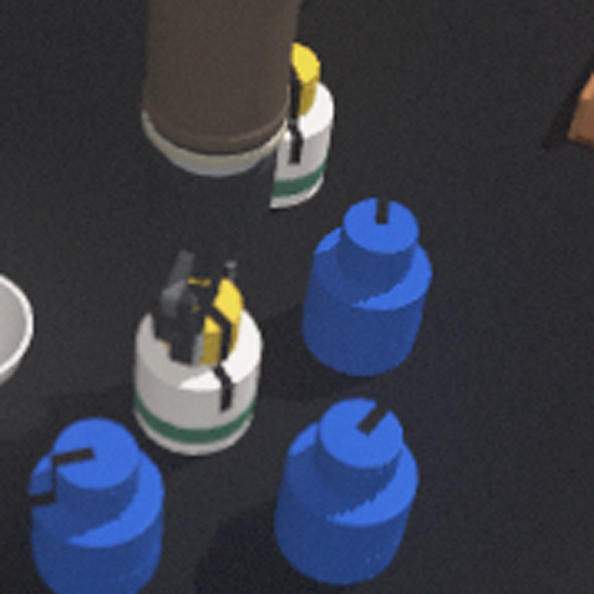

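Call:
move_arm(
  series=[
    {"grip": 45, "slide": [0, 0, 0], "rot": [0, 0, 0.08]},
    {"grip": 45, "slide": [0, 0, 0], "rot": [0, 0, 0.16]},
    {"grip": 45, "slide": [0, 0, 0], "rot": [0, 0, 0.24]},
    {"grip": 45, "slide": [0, 0, 0], "rot": [0, 0, 0.32]},
    {"grip": 45, "slide": [0, 0, 0], "rot": [0, 0, 0.4]},
    {"grip": 45, "slide": [0, 0, 0], "rot": [0, 0, 0.45]},
    {"grip": 45, "slide": [0, 0, 0], "rot": [0, 0, 0.45]},
    {"grip": 45, "slide": [0, 0, 0], "rot": [0, 0, 0.45]},
  ],
)

```text
clock: 5.0
tool_pos: [0.6069, 0.0741, 0.0843]
tool_rot: [-0.0, 1.0, 0.003, 0.001]
force: [-0.9, 0.5, 6.9]
gripper_width: 0.0503
```

Run:
```python
from h import *
im,d=eyes.get_image('scene');save(im,'scene4.png',(220,70,400,250),3.3)
to(.606,.0725,.18)
```

```text
t 5.05 pos [0.6069 0.0741 0.0844] slide [ -0.8   1.5 -95.7] tiltfix [-0.0006 -0.0019  0.    ] yaw_x 0.007 q [-0.1    0.548 -0.138  1.764  0.097  0.834 -1.847] w 0.0503 F [-1.   0.5  6.4] M [0.23 0.17 0.01]
```

View pics/scene4.png

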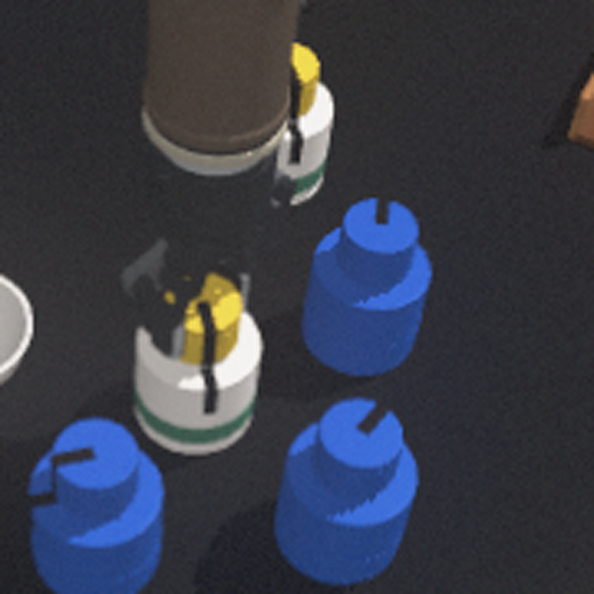

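Call:
move_arm(
  series=[
    {"grip": 45, "slide": [0, 0, -10], "rot": [0, 0, 0]},
    {"grip": 45, "slide": [0, 0, -30], "rot": [0, 0, 0]},
    {"grip": 45, "slide": [0, 0, -55], "rot": [0, 0, 0]},
    {"grip": 45, "slide": [0, 0, -80], "rot": [0, 0, 0]},
    {"grip": 45, "slide": [0, 0, -105], "rot": [0, 0, 0]},
    {"grip": 45, "slide": [0, 0, -130], "rot": [0, 0, 0]},
    {"grip": 45, "slide": [0, 0, -150], "rot": [0, 0, 0]},
    {"grip": 45, "slide": [0, 0, -155], "rot": [0, 0, 0]},
  ],
)

```text
clock: 5.72
tool_pos: [0.6071, 0.0738, 0.2418]
tool_rot: [-0.0, 1.0, 0.003, 0.002]
force: [0.4, 0.8, -4.0]
gripper_width: 0.0504
```

Run:
```python
from h import *
im,d=eyes.get_image('scene');save(im,'scene5.png',(180,10,400,250),2.4)
to(.526,-.297,.24)
```

```text
t 5.7667 pos [0.6069 0.0737 0.2409] slide [-83.5 370.2   0.4] tiltfix [-0.0006 -0.0035  0.    ] yaw_x 0.007 q [-0.09   0.385 -0.149  1.615  0.061  1.143 -1.817] w 0.0505 F [ 0.4 -0.1 -3.8] M [ 0.03 -0.09 -0.03]
```

View pics/scene5.png

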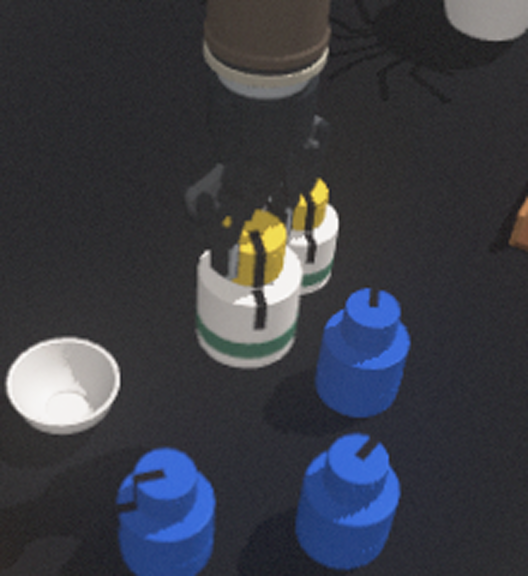

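Lifted and aligned (stripe and mark meet at crop px 260,280). Carry to the board at moderate speed.

Call:
move_arm(
  series=[
    {"grip": 45, "slide": [-4, 15, 0], "rot": [0, 0, 0]},
    {"grip": 45, "slide": [-9, 40, 0], "rot": [0, 0, 0]},
    {"grip": 45, "slide": [-16, 70, 0], "rot": [0, 0, 0]},
    {"grip": 45, "slide": [-23, 100, 0], "rot": [0, 0, 0]},
    {"grip": 45, "slide": [-29, 130, 0], "rot": [0, 0, 0]},
    {"grip": 45, "slide": [-36, 160, 0], "rot": [0, 0, 0]},
    {"grip": 45, "slide": [-41, 183, 0], "rot": [0, 0, 0]},
    {"grip": 45, "slide": [-43, 190, 0], "rot": [0, 0, 0]},
  ],
)

```text
clock: 6.43
tool_pos: [0.562, -0.1222, 0.2361]
tool_rot: [0.001, 1.0, 0.001, -0.002]
force: [-0.7, -0.2, -5.5]
gripper_width: 0.0508
```

Call:
move_arm(
  series=[
    {"grip": 45, "slide": [-4, 15, 0], "rot": [0, 0, 0]},
    {"grip": 45, "slide": [-9, 40, 0], "rot": [0, 0, 0]},
    {"grip": 45, "slide": [-16, 70, 0], "rot": [0, 0, 0]},
    {"grip": 45, "slide": [-23, 100, 0], "rot": [0, 0, 0]},
    {"grip": 45, "slide": [-29, 130, 0], "rot": [0, 0, 0]},
    {"grip": 45, "slide": [-35, 155, 0], "rot": [0, 0, 0]},
    {"grip": 45, "slide": [-39, 173, 0], "rot": [0, 0, 0]},
    {"grip": 45, "slide": [-40, 180, 0], "rot": [0, 0, 0]},
  ],
)

```text
clock: 7.1
tool_pos: [0.5232, -0.3004, 0.2362]
tool_rot: [0.0, 1.0, 0.001, -0.002]
force: [-0.4, -0.3, -3.8]
gripper_width: 0.0507
```

Run:
```python
from h import *
im,d=eyes.get_image('scene');save(im,'scene6.png',(0,50,270,384),1.7)
to(.526,-.297,.097)
```

```text
t 7.15 pos [ 0.5237 -0.3002  0.2363] slide [  2.8  -3.2 139.3] tiltfix [0.0003 0.0032 0.    ] yaw_x 0.003 q [ 4.400e-01  3.720e-01 -1.000e-03  1.643e+00  2.000e-03  1.130e+00
 -1.130e+00] w 0.0507 F [ 0.6 -0.6 -4.6] M [-0.13  0.11  0.02]
```

View pics/scene6.png

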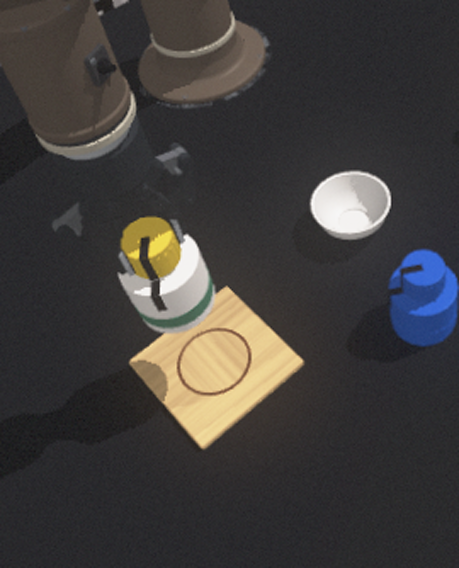

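Call:
move_arm(
  series=[
    {"grip": 45, "slide": [2, -2, 25], "rot": [0, 0, 0]},
    {"grip": 45, "slide": [2.8, -3, 55], "rot": [0, 0, 0]},
    {"grip": 45, "slide": [2.8, -3, 85], "rot": [0, 0, 0]},
    {"grip": 45, "slide": [2.8, -3, 110], "rot": [0, 0, 0]},
    {"grip": 45, "slide": [2.8, -3, 125], "rot": [0, 0, 0]},
    {"grip": 45, "slide": [2.8, -3, 133], "rot": [0, 0, 0]},
    {"grip": 45, "slide": [2.8, -3, 135], "rot": [0, 0, 0]},
    {"grip": 45, "slide": [2.8, -3, 135], "rot": [0, 0, 0]},
  ],
)

```text
clock: 7.82
tool_pos: [0.5288, -0.2929, 0.1028]
tool_rot: [-0.0, 1.0, 0.004, -0.0]
force: [-0.5, 0.3, -3.9]
gripper_width: 0.0508
```

Run:
```python
from h import *
im,d=eyes.get_image('scene');save(im,'scene7.png',(50,120,220,330),2.8)
to(.526,-.297,.0965)
```

```text
t 7.8667 pos [ 0.5292 -0.2935  0.1037] slide [-3.2  3.4  7.2] tiltfix [-0.     -0.0008  0.    ] yaw_x 0.008 q [ 0.435  0.51  -0.011  1.772  0.007  0.859 -1.142] w 0.0507 F [-0.1  0.5 -4.6] M [-0.01 -0.02 -0.02]
```

View pics/scene7.png

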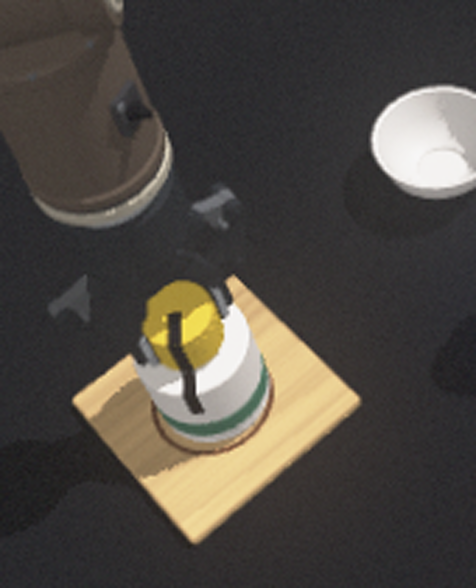

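Call:
move_arm(
  series=[
    {"grip": 45, "slide": [-1.5, 1.5, 2], "rot": [0, 0, 0]},
    {"grip": 45, "slide": [-3, 3, 4], "rot": [0, 0, 0]},
    {"grip": 45, "slide": [-3, 3, 5.5], "rot": [0, 0, 0]},
    {"grip": 45, "slide": [-3, 3, 6.5], "rot": [0, 0, 0]},
    {"grip": 45, "slide": [-3, 3, 6.5], "rot": [0, 0, 0]},
    {"grip": 45, "slide": [-3, 3, 6.5], "rot": [0, 0, 0]},
  ],
)

```text
clock: 8.37
tool_pos: [0.5256, -0.2971, 0.0968]
tool_rot: [0.0, 1.0, 0.003, 0.0]
force: [0.5, -0.9, -4.8]
gripper_width: 0.0504
```

Run:
```python
from h import *
to(.526,-.297,.0965)
```

```text
t 8.3667 pos [ 0.5256 -0.2971  0.0968] slide [ 0.4 -0.1  0.3] tiltfix [ 0.     -0.0002  0.    ] yaw_x 0.007 q [ 0.442  0.517 -0.01   1.781  0.007  0.844 -1.136] w 0.0504 F [ 0.5 -0.9 -4.8] M [-0.   -0.01  0.06]
```

Still hanging; lower a little more until contact.

Call:
move_arm(
  series=[
    {"grip": 45, "slide": [0, 0, 0.7], "rot": [0, 0, 0]},
    {"grip": 45, "slide": [0, 0, 1.5], "rot": [0, 0, 0]},
    {"grip": 45, "slide": [0, 0, 1.5], "rot": [0, 0, 0]},
  ],
)

```text
clock: 8.62
tool_pos: [0.5258, -0.2975, 0.0964]
tool_rot: [0.0, 1.0, 0.003, 0.0]
force: [-3.5, -0.5, 4.9]
gripper_width: 0.0506
```

Call:
move_arm(
  series=[
    {"grip": 52, "slide": [0, 0, 0], "rot": [0, 0, 0]},
    {"grip": 60, "slide": [0, 0, 0], "rot": [0, 0, 0]},
    {"grip": 75, "slide": [0, 0, 0], "rot": [0, 0, 0]},
    {"grip": 85, "slide": [0, 0, 0], "rot": [0, 0, 0]},
    {"grip": 85, "slide": [0, 0, 0], "rot": [0, 0, 0]},
    {"grip": 85, "slide": [0, 0, 0], "rot": [0, 0, 0]},
  ],
)

```text
clock: 9.12
tool_pos: [0.5256, -0.297, 0.0952]
tool_rot: [-0.0, 1.0, 0.003, 0.0]
force: [0.4, -0.8, -0.2]
gripper_width: 0.0854
```

Call:
move_arm(
  series=[
    {"grip": 85, "slide": [0, 0, -10], "rot": [0, 0, 0]},
    {"grip": 85, "slide": [0, 0, -30], "rot": [0, 0, 0]},
    {"grip": 85, "slide": [0, 0, -60], "rot": [0, 0, 0]},
    {"grip": 85, "slide": [0, 0, -90], "rot": [0, 0, 0]},
    {"grip": 85, "slide": [0, 0, -120], "rot": [0, 0, 0]},
    {"grip": 85, "slide": [0, 0, -140], "rot": [0, 0, 0]},
    {"grip": 85, "slide": [0, 0, -145], "rot": [0, 0, 0]},
  ],
)

```text
clock: 9.7
tool_pos: [0.5272, -0.2979, 0.2454]
tool_rot: [0.001, 1.0, 0.003, 0.003]
force: [0.5, -0.2, -0.1]
gripper_width: 0.0853
```

Call:
move_arm(
  series=[
    {"grip": 85, "slide": [-40, 30, 0], "rot": [0, 0, 0]},
    {"grip": 85, "slide": [-60, 60, 0], "rot": [0, 0, 0]},
    {"grip": 85, "slide": [-80, 95, 0], "rot": [0, 0, 0]},
    {"grip": 85, "slide": [-100, 130, 0], "rot": [0, 0, 0]},
    {"grip": 85, "slide": [-120, 160, 0], "rot": [0, 0, 0]},
    {"grip": 85, "slide": [-130, 190, 0], "rot": [0, 0, 0]},
    {"grip": 85, "slide": [-130, 200, 0], "rot": [0, 0, 0]},
    {"grip": 85, "slide": [-130, 200, 0], "rot": [0, 0, 0]},
  ],
)

```text
clock: 10.37
tool_pos: [0.3946, -0.501, 0.2397]
tool_rot: [0.0, 1.0, 0.001, -0.001]
force: [1.0, 0.8, -0.6]
gripper_width: 0.0846
```

Run:
```python
from h import *
im,d=eyes.get_image('scene');save(im,'scene8.png',s=1.5)
im,d=eyes.get_image('top');save(im,'top8.png',s=1.5);save(im,'top8c.png',(310,150,420,260),5)
for s,c,m in blobs(im,'yellow'):
    (cx,cy),r=cv2.minEnclosingCircle(np.argwhere(m)[:,::-1].astype(np.float32));print(cx,cy,ray2world('top',cx,cy,z=.128),ray2world('top',cx,cy,z=.116),d[int(cy),int(cx)],ray2world('top',cx,cy,d=d[int(cy),int(cx)]))
to(.4,-.5,.24)
```

```text
372.7456970214844 208.45689392089844 [ 0.52512479 -0.29429228  0.128     ] [ 0.52601045 -0.29728676  0.116     ] 1.239949 [ 0.52490758 -0.29355789  0.130943  ]
150.0 233.0 [0.47854316 0.28172521 0.128     ] [0.47897717 0.28431569 0.116     ] 1.2441821 [0.4790302  0.28463223 0.11453371]
t 10.4667 pos [ 0.3972 -0.4972  0.2397] slide [ 2.8  2.8 -0.3] tiltfix [-0.0014  0.0002 -0.    ] yaw_x 0.007 q [ 0.761  0.424  0.084  1.56  -0.039  1.161 -0.711] w 0.0849 F [0.5 0.9 0.1] M [-0.03 -0.03  0.06]
```

View pics/scene8.png

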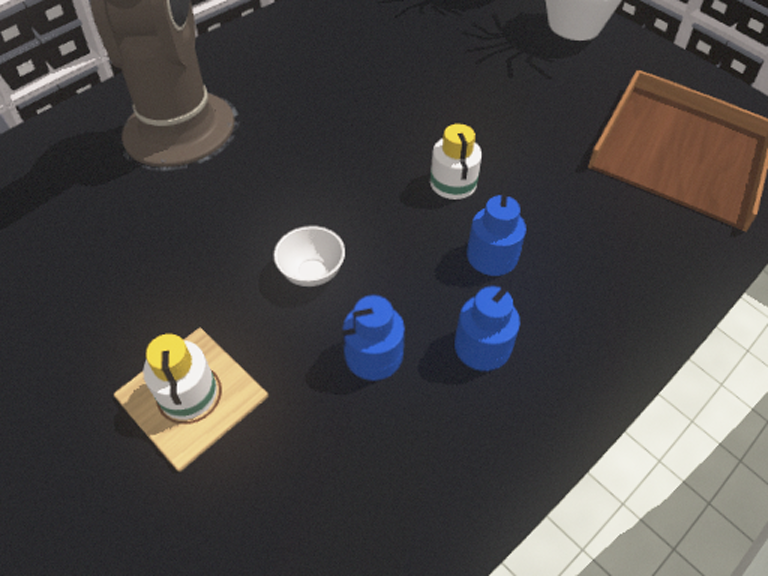

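View pics/top8.png

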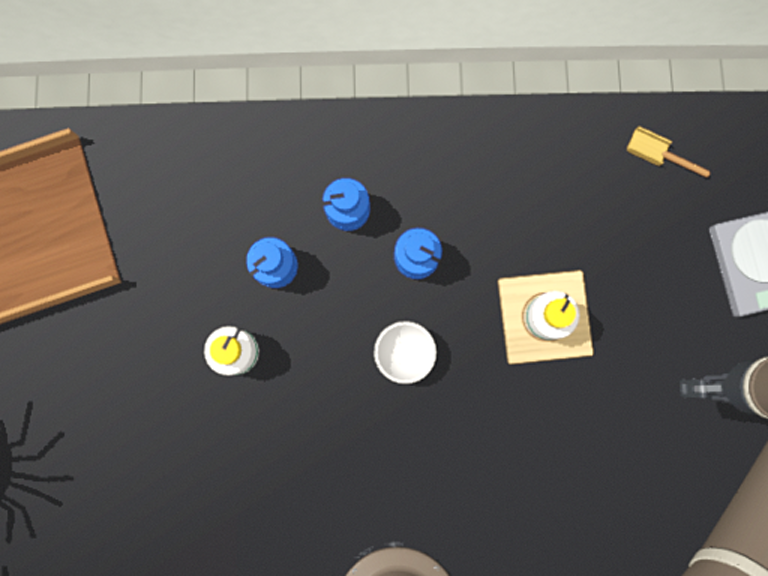

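View pics/top8c.png

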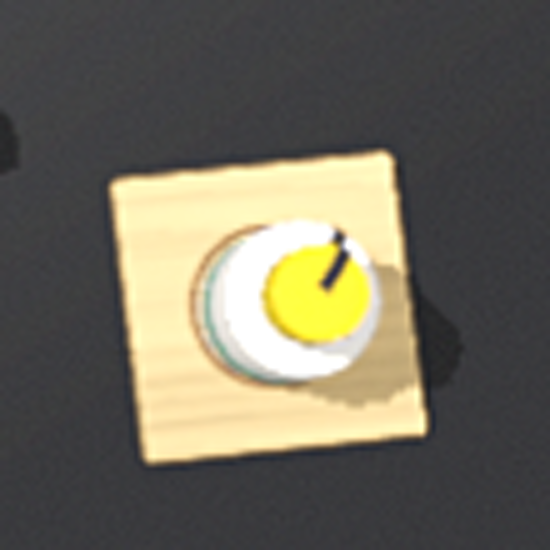

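Run:
```python
from h import *
f=lambda p,z:ray2world('top',310+p[0]/5,150+p[1]/5,z=z)
C=f((316,294),.128)
for p,z in(((346,250),.128),((340,237),.088)):
    v=f(p,z)-C;print(np.hypot(*v[:2]),np.arctan2(v[1],v[0]))
im,d=eyes.get_image('scene');save(im,'scene9.png',(80,210,170,300),6)
```

```text
0.02815845203230914 -0.6501074804832967
0.04139335977896867 -0.6418361402976734
```

View pics/scene9.png

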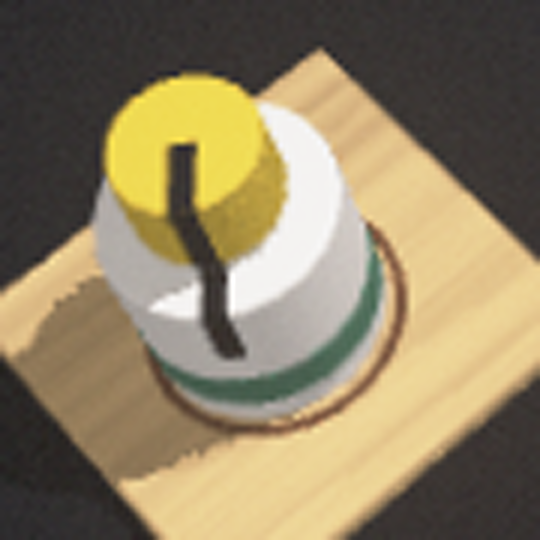

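The marks line up to about 0.01 rad, and the jar stands upright inside the ring, so I'm handing in.

Run:
```python
from h import *
print(workorder.finish_job())
```

```text
the job is handed in; nothing more can be done
None
```

I twisted the loose cap home and set its jar upright in the ring on the board, then handed the job in at about 10.5 s of the 45 s allowed. The loose jar was the white one between the three blue ones. I turned its cap clockwise by about 1.25 rad where it stood, until the jar began to turn along with it. Then I lifted it by the cap, set it down and released it.

**Final checks:**
- **Cap:** the stripe and the jar's mark agree to about 0.01 rad in the top picture, and they meet in an unbroken line in the scene picture.
- **Position:** the cap centre measures (0.525, -0.294) against a board centre of about (0.526, -0.297), so the jar is about 3 mm off centre.
- **Tight jar and bowl:** the tight jar's cap is on the same pixel as at the start. The bowl looks unmoved in both views; I did not measure it again.
- **Arm:** the gripper is open and clear of the jar, about 0.24 m away, with no force on the wrist beyond noise.

**One small disagreement:** the depth reading put the jar's cap top at 131 mm, where 128 mm is expected on the board. At the tight jar the depth reads about 1.5 mm low. I took the 3 mm as depth noise, since the scene picture shows the jar sitting flat on the board.

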